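Seat a desk lamp's keyed battery in its charging cradle

ROBOT

A 6-joint arm with a two-finger parallel gripper is mounted at the origin on the work surface. World frame = base frame: x ahead of the robot, y to its left, z up, the work surface at z = 0. Lengths are in m, angles in degrees, forces in N, time in s.
With the tool pointing down it reaches from about 0.375 to 0.9 m from the base axis. Payload 3.1 kg.
Tool frame: the origin (TCP) lies at the very end of the fingers, on their centre line; the grasp point (between the pads) lies 19 mm behind it; z points along the fingers, y is the line along which they close (so a half turn about z gives the same grasp; the last joint's range is limited). The gripper opens to 87 mm and grips with 3 to 60 N. Pads are 19 mm wide; open, the fingers measure 117 mm over their backs; the gripper's body (75 mm by 190 mm) begins 51 mm behind the grasp point.
Start: joints at [-75.43, 30.224, 82.088, -0, 67.689, -10.227], TCP at [0.262, -0.567, 0.223] pointing down, gripper open.
Joint ranges: [-176.69, 176.69], [-43.24, 126.21], [12.49, 139.97], [-82, 262], [0, 151.66], [-163.58, 163.58]. Speed limits (degrees/s): [159.86, 159.86, 180, 180, 180, 180].

INTERFACE

Orientations are given as a 3x3 rotation matrix whose columns are the frame's x, y, z axes.
In Python, from rig import readout, cams, bot gives the robot as it stands.
- The arm moves only by the shell command python3 -m inch 'ROWS'. ROWS is JSON, a list of rows, each a list of 5 numbers: the shift along the world's x, y, z in cm, then the turn about the world's z in degrees, then the finger opening in cm, from 0 to 8.7. In form: [[dx, dy, dz, twist, fingers], ...]. A call has 1 to 10 rows; each row is the pose to reach, as a shift and turn from the pose commanded when the call began; what a row does not reach only later rows make up. A row lasts 1/12 s, in which the tool goes at most 41.7 mm and 7.16 degrees, less where a joint would pass 70% of its speed; a pose out of reach is approached as far as the arm can. A call with a gripper value outside its range is refused whole. The fingers move at their own pace and stop on an object; the grip force is fixed at half the most. Time passes only in rows, so rows that repeat a pose let the fingers close. It gives the time, the measured TCP pose, the force, the opening and the grip force at its end, in the units of the state.
- readout.read_state(): the state, without advancing time (a new reading comes with each control period).
- cams.capture(name): name is "scene" or "top" or "wrist"; returns a dict with "image" (400x640x3 uint8, blue, green, red), "intrinsics" (3x3 intrinsics, pixels), "k1" (the pictures are not rectified: a ray, as slopes to the right and down, at radius r is drawn at 1 + k1 r^2 times it, then the intrinsics apply), "xyz" and "rotation" of the camera in the world; the wrist camera has in their place "tool_from_camera" (4x4, takes a point from camera to tool coordinates, whose origin is the TCP and whose axes are the flange's). Camera axes: x right, y down, z forward; pixel columns grow to the right and rows downward; lengths in m; the calibration is good to about 2 mm. A picture is of the moment at which its call begins: read the wrist's pose just before it. There is no depth.
- bot.hand_in(): hands the job in; it is judged then, once.
The state is a dict: "time_s": time; "joint_positions": joint angles; "qvel": joint speeds; "tau": joint torques, N m; "position": TCP position; "tcp_rot": TCP orientation; "force": force on the tool from outside, world axes, zero at the start; "moment": the same for the moment, N m; "opening": opening from 0.0 (shut) to 1.0 (fully open); "grasp_force": force on a finger pad.
Only numpy, scipy, OpenCV 4.12 (cv2) and the standard library are available. Lean on these libraries where they do the work, as an engineer would, in place of code of your own. Each camera call takes 0.05 s, during which the arm holds its last target. There are 200 camera calls.

TASK

Put the blue-topped lamp battery fully home in the round well of the charging cradle, then press the green charge button all the way down and leave the battery seated. The battery goes in only when the groove in its foot meets the yellow key rib inside the well, so rest it lightly on the rib and turn it until it drops, never pushing it against the cradle with more than 40 N before it is home. Leave the other things on the desk where they are.

Things in the scene. Friction and masses are not known exactly. Their poses are not given: they have to be found in the camera images.
- battery: Loose round lamp battery, about 0.22 kg, standing upright on the desk. White foot 52 mm across, 36 mm high; blue shoulder 57 mm across, from 36 to 44 mm; above it a blue grip bar. One vertical groove, 8 mm wide and 10 mm deep, runs the whole height of the foot on its +x side, under orange marks on the shoulder and on the +x end of the bar's top. Origin: centre of the underside; z up.
- grip (a point): Middle of the battery's grip bar, on its axis, 66 mm above its underside. The bar is 44 mm long (battery's x), 14 mm thick (y) and reaches from 44 to 78 mm above the underside. Grasp it from above across its thickness, finger tips a few mm over the shoulder.
- cradle: Fixed grey charging cradle. Base plate 100 mm (x) by 190 mm (y), 10 mm thick, reaching from 50 mm on the +y side of the origin to 140 mm on the -y side. On it a black round well, 56 mm inside diameter, 66 mm outside, with a flared grey mouth about 66 mm wide inside and 75 mm outside at its top, 44 mm over the desk. Origin: on the well's axis at desk height; z up.
- well_floor (a point): Centre of the well's floor, 10 mm over the desk: a battery that is home has its underside here. A battery whose groove misses the rib rests on the rib with its underside 28 mm over the desk.
- rib_level (a point): Point on the well's axis, 28 mm over the desk, level with the top of the yellow key rib: rigid, 6 mm wide, round-topped, standing 9 mm out from the well's wall, from the floor up to here. Seen from this axis the rib points within 0.75 rad either way of the cradle's +x; its direction differs each time and is not measured. The groove must meet it within about 0.05 rad, and then drops over it.
- charge_top (a point): Centre of the top of the round green charge button, 30 mm across, in a black housing 46 mm across on the cradle's plate, 105 mm to the -y side of the well's axis; this point is 32 mm over the desk when the button is up and goes down with it. Pressed straight down.
- charge (a joint): Travel of the charge button: 0 up, 0.006 m fully down; sprung, it starts to move at 1.5 N, takes 5 N to be fully down, and comes back up when let go.
- mug: Bystander: blue mug, 76 mm across, 90 mm high, handle on +y. Origin: centre of the underside.
- tape: Bystander: yellow roll of tape lying flat, 84 mm across, 24 mm high. Origin: centre of the underside.
- stapler: Bystander: red and black stapler, 130 mm long (x), 36 mm wide, 55 mm high. Origin: centre of the underside.
- notes: Bystander: block of green and yellow sticky notes, 76 x 76 x 24 mm. Origin: centre of the underside.
- pen_pot: Bystander: blue pot of pens, 72 mm across, about 155 mm high with the pens. Origin: centre of the underside.
- book: Bystander: orange notebook lying flat, 100 (x) x 150 x 23 mm. Origin: centre of the underside.
Things that resemble listed ones, but are neither listed nor needed, are in the scene too. Of the things that look like the battery, take the one that is farthest to the robot's left at the start.

How it is judged (in metres and radians):
On the way, in this order (a step that is already met when the one before it is completed fails the run):
1. the battery is fully home in the well, upright (z of battery in the frame of cradle below 0.0135 m and horizontal distance between battery and cradle below 0.006 m and angle between battery's own z axis and vertical below 0.07 rad), for 0.2 s.
2. then the charge button is pressed down (at least 4.5 of its 6 mm) (all of step 1 and value of joint charge above 0.0045 m), for 0.05 s.
At the end, for the whole second after the job is handed in: The battery stands at rest and upright (within 0.07 rad) in the cradle's well with its underside at the floor (no more than 3.5 mm over it) and its axis within 6 mm of the well's; the charge button has been pressed at least 4.5 mm after that and is up again (all of step 1 and linear speed of battery below 0.02 m/s and value of joint charge below 0.002 m); the robot touches nothing.
It fails at once if the battery is pushed against the cradle with more than 40 N while it is not yet home (its underside over 4 mm above the well's floor) (contact force between battery and cradle above 40 N and z of battery in the frame of cradle above 0.014 m).
It fails at once if a bystander (mug, tape, stapler, notes, pen pot, book) is moved by more than 20 mm (distance of any of mug, tape, stapler, notes, pen_pot, book from where it was at the start of the episode above 0.02 m).
It also fails if it takes over 72 s, if anything falls off the work surface, if the arm or the gripper's body presses on something with over 40 N, if the wrist force passes 120 N, or if a joint passes its speed limit or range.

## Working session

There is one attempt and no reset: what is moved stays moved. The work goes in short steps, Python scripts to look and compute and a shell command to move; the robot and the scene stay as the last step left them, time stands still between calls to the robot, and variables do not carry over. Pictures are saved under pics/ and viewed, at most 10 in all, crops included, and the job is handed in when it is done.

```bash
mkdir -p pics; cat > h.py <<'E'
import numpy as np, cv2
from rig import readout, cams, bot
def cap(n,f=None):
    s=readout.read_state(); c=cams.capture(n)
    if 'tool_from_camera' in c:
        T=np.array(c['tool_from_camera']); R=np.array(s['tcp_rot']); 
        c['rotation']=R@T[:3,:3]; c['xyz']=np.array(s['position'])+R@T[:3,3]
    if f: cv2.imwrite('pics/'+f,c['image'])
    return c
def ray(c,u,v):
    K=np.array(c['intrinsics']); p=np.linalg.inv(K)@[u,v,1]; d=p[:2]; q=d.copy()
    for _ in range(30): q=d/(1+c['k1']*(q@q))
    return np.array(c['rotation'])@[q[0],q[1],1]
def at(c,u,v,z):
    r=ray(c,u,v); o=np.array(c['xyz']); return o+r*(z-o[2])/r[2]
def proj(c,P):
    p=np.array(c['rotation']).T@(np.array(P)-c['xyz']); q=p[:2]/p[2]; q=q*(1+c['k1']*(q@q))
    return (np.array(c['intrinsics'])@[q[0],q[1],1])[:2]
E
python3 - <<'E'
from h import *
import pickle
d={n:cap(n,n+'.png') for n in('top','scene')}
pickle.dump(d,open('d.pkl','wb'))
for n in d: print(n,d[n]['xyz'],d[n]['k1'],np.round(d[n]['rotation'],2).tolist())
s=readout.read_state(); print(s['time_s'],s['position'],np.round(s['tcp_rot'],3).tolist(),s['opening'],s['force'])
E
```

```text
top [ 0.41841108 -0.00632816  0.97196702] -0.04218851932356699 [[0.02, -0.99, 0.17], [-1.0, -0.02, -0.01], [0.01, -0.16, -0.99]]
scene [ 1.13142806 -0.30983867  1.16052643] -0.03469835935258719 [[0.46, 0.76, -0.45], [0.89, -0.39, 0.25], [0.01, -0.51, -0.86]]
0.1 [ 0.26195205 -0.56671018  0.22166995] [[0.908, 0.419, -0.001], [0.419, -0.908, 0.002], [0.0, -0.002, -1.0]] 1.0005104709877486 [0.11382425 0.01154346 0.03635567]
```

View pics/top.png

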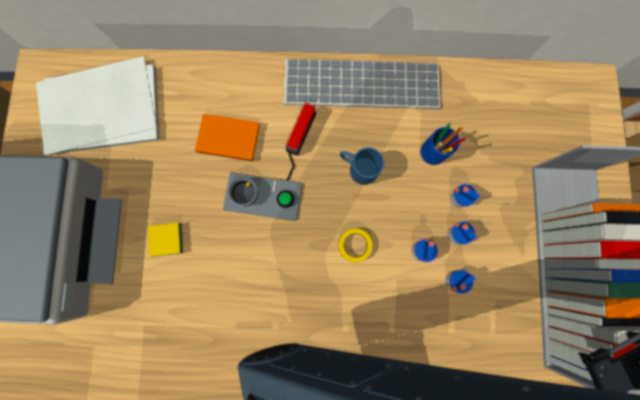

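View pics/scene.png

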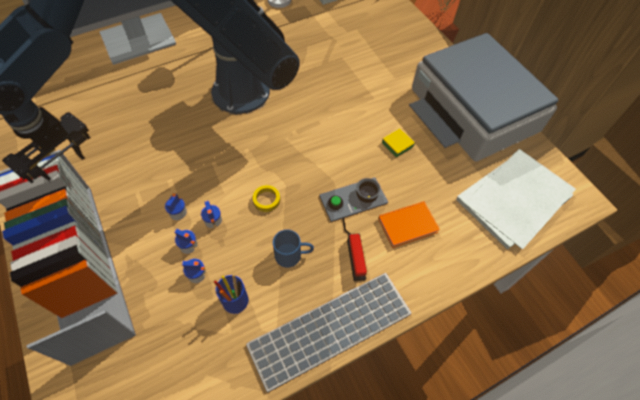

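The top view shows four blue-topped batteries; the leftmost (+y) is at about (425,250). The cradle's well is at (243,191) with the yellow rib visible near (249,184), and the button is at (285,199). I'll enlarge both.

```bash
python3 - <<'E'
from h import *
import pickle
d=pickle.load(open('d.pkl','rb')); c=d['top']; im=c['image']
a=cv2.resize(im[165:225,215:310],None,fx=8,fy=8,interpolation=3)[:, :400*2]
b=cv2.resize(im[225:275,395:490],None,fx=8,fy=8,interpolation=3)
im2=cv2.resize(np.vstack([im[168:222,217:307],im[228:273,400:490]]),None,fx=6,fy=6,interpolation=2)
cv2.imwrite('pics/crop.png',im2)
for n,u,v,z in [('well',243,191,.044),('button',285,199,.032),('bat',425,250,.06)]: print(n,at(c,u,v,z))
for n,u,v,z in [('mug',366,165,.09),('tape',356,245,.024),('bat2',461,233,.06),('bat3',461,282,.06),('stap',301,130,.05)]: print(n,at(c,u,v,z))
E
```

```text
well [0.58038849 0.17462349 0.044     ]
button [0.56492994 0.07144268 0.032     ]
bat [ 0.44627118 -0.26743963  0.06      ]
mug [ 0.64231915 -0.12221258  0.09      ]
tape [ 0.45591584 -0.10686674  0.024     ]
bat2 [ 0.48850071 -0.35553292  0.06      ]
bat3 [ 0.37313518 -0.35171105  0.06      ]
stap [0.73879736 0.03648846 0.05      ]
```

View pics/crop.png

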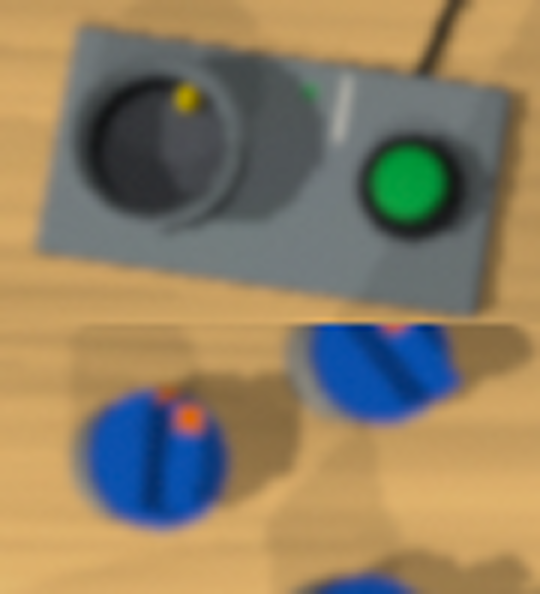

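The crop shows the rib at about (248,184) in the full image, up (+x) and slightly right of the well axis. The battery's orange marks are on its +x side, so its bar runs roughly along world x. Next I move above the battery.

```bash
python3 -m inch '[[0,0,4,0,8.7],[2,3,6,-3,8.7],[5,7,6,-9,8.7],[8,11,6,-15,8.7],[11,16,6,-20,8.7],[14,22,6,-25,8.7],[16,26,6,-25,8.7],[18.4,30,6,-25,8.7],[18.4,30,5,-25,8.7],[18.4,30,5,-25,8.7]]'
python3 - <<'E'
from h import *
import pickle
c=cap('wrist','w1.png'); pickle.dump(c,open('w1.pkl','wb'))
s=readout.read_state(); print(s['position'],np.round(s['tcp_rot'],3).tolist(),c['xyz'],proj(c,[.446,-.267,.078]))
E
```

```text
time_s: 0.93
position: [0.4468, -0.2633, 0.2721]
tcp_rot: [[1.0, -0.001, -0.0], [-0.001, -1.0, 0.002], [-0.0, -0.002, -1.0]]
force: [-0.5, -1.2, 0.2]
opening: 1.001
grasp_force: 0.0
[ 0.44760202 -0.25986072  0.27128254] [[1.0, 0.001, -0.001], [0.001, -1.0, 0.006], [-0.001, -0.006, -1.0]] [ 0.52293404 -0.26305226  0.43450952] [322.90797428 174.45622421]
```

View pics/w1.png

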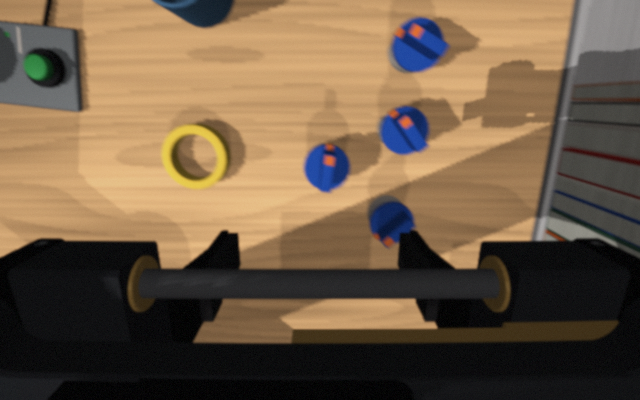

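The wrist view shows the battery at (326,166) with its orange bar mark at (329,159). The arm was still settling, so I'll hold and enlarge.

```bash
python3 -m inch '[[0,0,0,0,8.7],[0,0,0,0,8.7],[0,0,0,0,8.7]]' | head -3
python3 - <<'E'
from h import *
import pickle
c=cap('wrist'); pickle.dump(c,open('w1.pkl','wb'))
s=readout.read_state(); print(s['position'],np.round(s['tcp_rot'],3).tolist(),c['xyz'])
a=c['image'][130:200,285:375]; a=cv2.resize(a,None,fx=8,fy=8,interpolation=2)
# overlay model for yaw 0
cv2.imwrite('pics/w1c.png',a)
E
```

```text
time_s: 1.23
position: [0.446, -0.2684, 0.2726]
tcp_rot: [[1.0, -0.004, -0.0], [-0.004, -1.0, -0.001], [-0.0, 0.001, -1.0]]
[ 0.44584479 -0.26868996  0.27260383] [[1.0, -0.005, 0.0], [-0.005, -1.0, -0.001], [0.0, 0.001, -1.0]] [ 0.52198874 -0.26789729  0.43500711]
```

View pics/w1c.png

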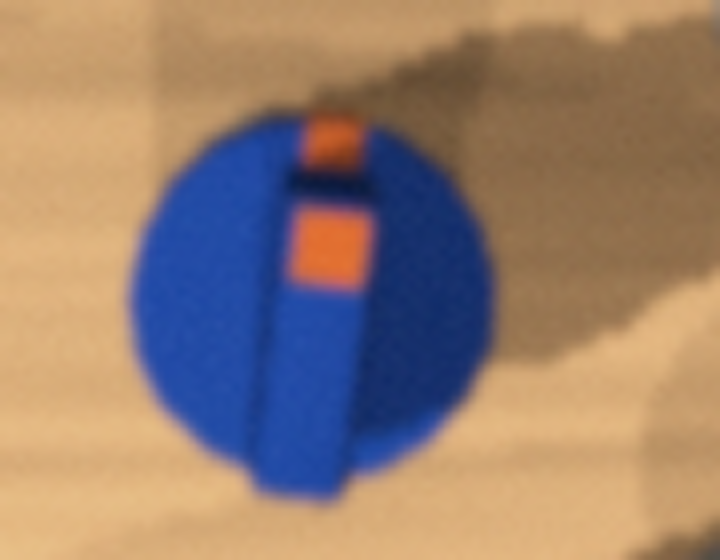

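The crop shows the bar top with its front end middle at crop (334,209) and its rear end middle at (296,494), and the shoulder disc centred near (312,298).

```bash
python3 - <<'E'
from h import *
import pickle
d=pickle.load(open('d.pkl','rb'))['top'];c=pickle.load(open('w1.pkl','rb'))
P=lambda x,y,z:at(c,285+(x+.5)/8-.5,130+(y+.5)/8-.5,z)
f=P(334,209,.078);b=P(296,494,.078);v=f-b
print(f,b,'centre',(f+b)/2,'len',np.linalg.norm(v),'yaw',np.degrees(np.arctan2(v[1],v[0])))
print('shoulder',P(312,298,.044), 'width',np.linalg.norm(P(132,298,.044)-P(494,298,.044)))
w=at(d,243.7,191.5,.044); r=at(d,217+186/6,168+98/6,.028); bt=at(d,217+408/6,168+183/6,.032)
print('well',w,'btn',bt,np.linalg.norm((w-bt)[:2]),'ribdir',np.degrees(np.arctan2(*(r-w)[1::-1])))
E
```

```text
[ 0.46622207 -0.276454    0.078     ] [ 0.42547384 -0.2711357   0.078     ] centre [ 0.44584795 -0.27379485  0.078     ] len 0.04109381912858179 yaw -7.435983972771882
shoulder [ 0.44727026 -0.27394015  0.044     ] width 0.055284362040716226
well [0.57918256 0.17282795 0.044     ] btn [0.56618724 0.07149035 0.032     ] 0.1021674429440495 ribdir -17.4507823235664
```

```bash
python3 -m inch '[[0.1,-0.5,-3,-3.5,5],[0.1,-0.5,-7,-7,5],[0.1,-0.5,-11,-7,5],[0.1,-0.5,-15,-7,5],[0.1,-0.5,-18,-7,5],[0.1,-0.5,-20,-7,5],[0.1,-0.5,-21.5,-7,5],[0.1,-0.5,-22.3,-7,5],[0.1,-0.5,-22.3,-7,5],[0.1,-0.5,-22.3,-7,5]]'
```

```text
time_s: 2.12
position: [0.4471, -0.2734, 0.0496]
tcp_rot: [[0.992, -0.127, 0.0], [-0.127, -0.992, -0.0], [0.0, 0.0, -1.0]]
force: [0.0, -0.6, 0.4]
opening: 0.575
grasp_force: 0.0
```

```bash
python3 -m inch '[[0,0,0,0,1],[0,0,0,0,1],[0,0,0,0,1],[0,0,0,0,1],[0,0,0,0,1],[0,0,0,0,1]]'
```

```text
time_s: 2.62
position: [0.4473, -0.2724, 0.0499]
tcp_rot: [[0.992, -0.125, 0.001], [-0.125, -0.992, -0.001], [0.001, 0.0, -1.0]]
force: [0.1, -1.0, 0.6]
opening: 0.206
grasp_force: 0.7
```

```bash
python3 -m inch '[[0,0,0,0,0.5],[0,0,0,0,0.5],[0,0,0,0,0.5],[0,0,0,0,0.5],[0,0,2,0,0.5],[0,0,6,0,0.5],[0,0,10,0,0.5],[0,0,14,0,0.5],[0,0,14,0,0.5],[0,0,14,0,0.5]]'
```

```text
time_s: 3.45
position: [0.4483, -0.2733, 0.1919]
tcp_rot: [[0.992, -0.125, 0.004], [-0.125, -0.992, -0.004], [0.005, 0.003, -1.0]]
force: [-0.3, 0.2, -1.9]
opening: 0.155
grasp_force: 30.0
```

```bash
python3 -m inch '[[0,2,1,0,0.5],[0,6,1,0,0.5],[1,10,1,0,0.5],[1,14,1,0,0.5],[2,18,1,0,0.5],[2,22,1,0,0.5],[3,26,1,0,0.5],[3,30,1,0,0.5],[4,34,1,0,0.5],[4,38,1,0,0.5]]' | head -2; python3 -m inch '[[0,2,0,0,0.5],[1,4,0,0,0.5],[1.2,6,0,0,0.5],[1.2,6.6,0,0,0.5],[1.2,6.6,0,0,0.5],[1.2,6.6,0,0,0.5],[1.2,6.6,0,0,0.5],[1.2,6.6,0,0,0.5]]'
python3 - <<'E'
from h import *
import pickle
c=cap('wrist','w2.png'); pickle.dump(c,open('w2.pkl','wb'))
s=readout.read_state(); print(s['position'],s['opening'],s['force'],proj(c,[.579,.173,.044]))
cv2.imwrite('pics/w2.png',cv2.resize(c['image'],None,fx=1.25,fy=1.25,interpolation=2))
E
```

```text
time_s: 4.28
position: [0.487, 0.1096, 0.1976]
time_s: 4.95
position: [0.4987, 0.1725, 0.1991]
tcp_rot: [[0.992, -0.127, -0.001], [-0.127, -0.992, -0.001], [-0.001, 0.001, -1.0]]
force: [-0.4, -0.5, -1.1]
opening: 0.157
grasp_force: 30.0
[0.49890141 0.17255966 0.19929584] 0.15834967535956374 [-0.21278329  0.10281969 -1.35788312] [307.79467309  99.12356809]
```

View pics/w2.png

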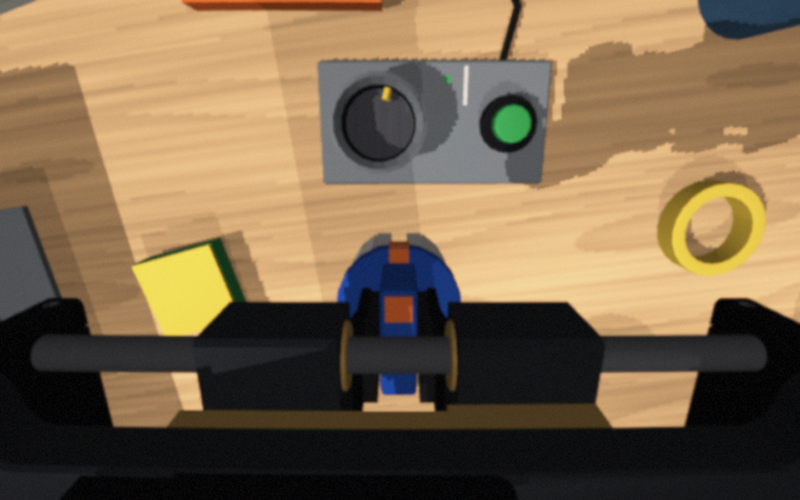

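The battery is held straight; the well mouth is at view (379,121), the rib at (386,93) and the button at (513,124). I'll enlarge the cradle.

```bash
python3 - <<'E'
from h import *
import pickle
c=pickle.load(open('w2.pkl','rb'))
cv2.imwrite('pics/w2c.png',cv2.resize(c['image'][52:142,255:365],None,fx=6,fy=6,interpolation=2))
g=c['image'].astype(int); m=((g[...,1]>g[...,2]+40)&(g[...,1]>g[...,0]+30)).astype('uint8'); m[:, :375]=0;m[:,450:]=0;m[140:]=0
M=cv2.moments(m,True);print(at(c,M['m10']/M['m00'],M['m01']/M['m00'],.032))
E
```

```text
[0.56726783 0.07523306 0.032     ]
```

View pics/w2c.png

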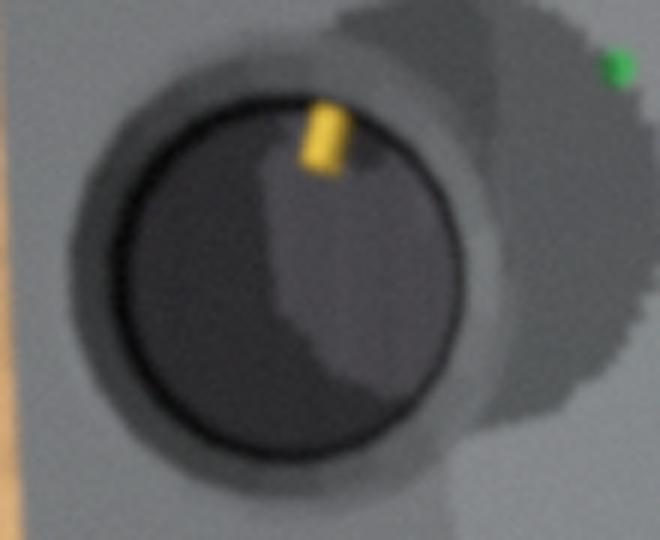

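```bash
python3 - <<'E'
from h import *
import pickle
c=pickle.load(open('w2.pkl','rb'))
P=lambda x,y,z:at(c,255+(x+.5)/6-.5,52+(y+.5)/6-.5,z)
w=P(286,268,.044);w2=P(288,278,.035);i=P(321,166,.028);o=P(331,107,.028);print(w,w2)
b=np.array([.5673,.0752,.032]);print('dist',np.linalg.norm((w-b)[:2]),np.linalg.norm((w2-b)[:2]),'widths',P(503,268,.044)-P(68,268,.044),P(465,278,.035)-P(112,278,.035))
for ww in (w,w2):
  for r in (i,o):
    v=(r-ww)[:2];print(np.linalg.norm(v),np.degrees(np.arctan2(v[1],v[0])))
v=(o-i);print('rib',np.linalg.norm(v),np.degrees(np.arctan2(v[1],v[0])))
E
```

```text
[0.58222806 0.17780049 0.044     ] [0.58088245 0.17809971 0.035     ]
dist 0.10368079501071185 0.10379225527324816 widths [-0.00866656 -0.06737724  0.        ] [-0.00723852 -0.0562921   0.        ]
0.016950895071685138 -24.831464536429728
0.02606037629881641 -22.389329065106786
0.018300114371249444 -23.91238761497979
0.027419540361959635 -21.896426847160786
rib 0.009153418396381867 -17.86348806562596
```

```bash
python3 -m inch '[[3,0.2,0,-7,0.5],[6,0.4,0,-14,0.5],[8.2,0.5,0,-14,0.5],[8.2,0.5,-3,-14,0.5],[8.2,0.5,-6,-14,0.5],[8.2,0.5,-8,-14,0.5],[8.2,0.5,-9.5,-14,0.5],[8.2,0.5,-9.8,-14,0.5],[8.2,0.5,-9.8,-14,0.5],[8.2,0.5,-9.8,-14,0.5]]'
python3 - <<'E'
from h import *
import pickle
d={n:cap(n) for n in('top','scene','wrist')}
a=cv2.resize(d['top']['image'][165:225,215:305],None,fx=4,fy=4,interpolation=2)
s=d['scene']['image'][150:230,310:400]; s=cv2.resize(s,None,fx=4,fy=4,interpolation=2)
w=cv2.resize(d['wrist']['image'][180:280,240:400],(512,320),interpolation=2)
h=320
cv2.imwrite('pics/l3.png',np.hstack([cv2.resize(s,(360,320)),cv2.resize(w,(440,275)) if 0 else cv2.copyMakeBorder(cv2.resize(w,(440,275)),0,45,0,0,0)]))
E
```

```text
time_s: 5.83
position: [0.5819, 0.1782, 0.1023]
tcp_rot: [[0.932, -0.362, 0.001], [-0.362, -0.932, 0.0], [0.001, -0.001, -1.0]]
force: [0.1, 0.4, -1.2]
opening: 0.16
grasp_force: 30.0
```

View pics/l3.png

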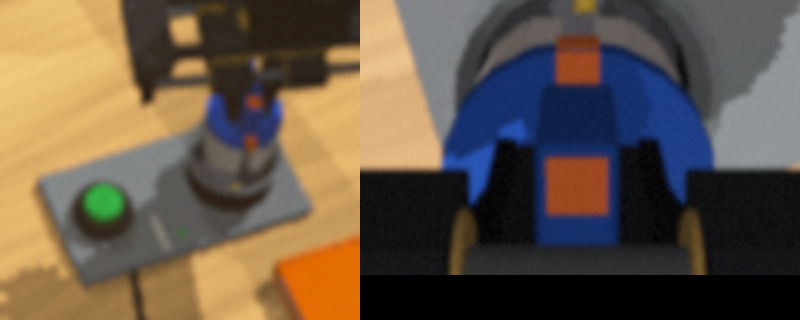

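The battery is over the mouth, and the rib (wrist crop (585,5)) is almost in line with the orange mark (578,60). I'll lower it gently.

```bash
python3 -m inch '[[0,0,-0.3,0,0.5],[0,0,-0.6,0,0.5],[0,0,-0.9,0,0.5],[0,0,-1.2,0,0.5],[0,0,-1.5,0,0.5],[0,0,-1.7,0,0.5],[0,0,-1.9,0,0.5],[0,0,-1.9,0,0.5]]'
```

```text
time_s: 6.65
position: [0.5808, 0.1786, 0.0819]
tcp_rot: [[0.932, -0.362, -0.001], [-0.362, -0.932, -0.0], [-0.001, 0.0, -1.0]]
force: [1.0, 0.4, -2.4]
opening: 0.156
grasp_force: 30.0
```

```bash
python3 -m inch '[[0,0,-0.1,0,0.5],[0,0,-0.2,0,0.5],[0,0,-0.3,0,0.5],[0,0,-0.4,0,0.5],[0,0,-0.4,0,0.5],[0,0,-0.4,0,0.5]]'
```

```text
time_s: 7.15
position: [0.5811, 0.1786, 0.0785]
tcp_rot: [[0.932, -0.362, -0.0], [-0.362, -0.932, -0.0], [-0.0, 0.0, -1.0]]
force: [-0.4, -1.1, -1.8]
opening: 0.154
grasp_force: 30.0
```

```bash
python3 -m inch '[[0,0,-0.1,0,0.5],[0,0,-0.1,0,0.5],[0,0,-0.2,0,0.5],[0,0,-0.2,0,0.5],[0,0,-0.2,0,0.5]]'
```

```text
time_s: 7.57
position: [0.5811, 0.1787, 0.0765]
tcp_rot: [[0.932, -0.362, -0.0], [-0.362, -0.932, 0.0], [-0.0, 0.0, -1.0]]
force: [0.3, -0.6, -1.3]
opening: 0.16
grasp_force: 30.0
```

```bash
python3 -m inch '[[0,0,-0.1,0,0.5],[0,0,-0.1,0,0.5],[0,0,-0.2,0,0.5],[0,0,-0.2,0,0.5],[0,0,-0.2,0,0.5]]'
```

```text
time_s: 7.98
position: [0.5811, 0.1784, 0.0745]
tcp_rot: [[0.932, -0.362, -0.0], [-0.362, -0.932, -0.0], [-0.0, 0.0, -1.0]]
force: [0.5, -0.7, -1.4]
opening: 0.156
grasp_force: 30.0
```

```bash
python3 -m inch '[[0,0,-0.1,0,0.5],[0,0,-0.2,0,0.5],[0,0,-0.3,0,0.5],[0,0,-0.3,0,0.5],[0,0,-0.3,0,0.5]]'
```

```text
time_s: 8.4
position: [0.5809, 0.1785, 0.0713]
tcp_rot: [[0.932, -0.362, -0.001], [-0.362, -0.932, -0.0], [-0.001, 0.0, -1.0]]
force: [0.0, -1.1, -1.9]
opening: 0.162
grasp_force: 30.0
```

Underside is about 21 mm over the desk, which is below the rib top, with no contact force, so the groove is over the rib. Lowering further in small steps.

```bash
python3 -m inch '[[0,0,-0.1,0,0.5],[0,0,-0.2,0,0.5],[0,0,-0.3,0,0.5],[0,0,-0.4,0,0.5],[0,0,-0.4,0,0.5],[0,0,-0.4,0,0.5]]'; python3 -m inch '[[0,0,-0.1,0,0.5],[0,0,-0.2,0,0.5],[0,0,-0.3,0,0.5],[0,0,-0.3,0,0.5]]'
```

```text
time_s: 8.9
position: [0.581, 0.1785, 0.0674]
tcp_rot: [[0.932, -0.362, -0.0], [-0.362, -0.932, -0.0], [-0.0, 0.0, -1.0]]
force: [-2.1, -2.6, -0.7]
opening: 0.158
grasp_force: 30.0
time_s: 9.23
position: [0.581, 0.1785, 0.0644]
tcp_rot: [[0.932, -0.362, -0.0], [-0.362, -0.932, -0.0], [-0.0, 0.0, -1.0]]
force: [-1.5, -2.8, -0.1]
opening: 0.158
grasp_force: 30.0
```

```bash
python3 -m inch '[[0,0,-0.1,0,0.5],[0,0,-0.2,0,0.5],[0,0,-0.3,0,0.5],[0,0,-0.3,0,0.5]]';  python3 -m inch '[[0,0,-0.1,0,0.5],[0,0,-0.15,0,0.5],[0,0,-0.2,0,0.5],[0,0,-0.2,0,0.5]]'
```

```text
time_s: 9.57
position: [0.5811, 0.1785, 0.0614]
tcp_rot: [[0.932, -0.362, -0.0], [-0.362, -0.932, -0.0], [-0.0, 0.0, -1.0]]
force: [-2.3, -2.0, 0.8]
opening: 0.157
grasp_force: 30.0
time_s: 9.9
position: [0.5811, 0.1785, 0.0595]
tcp_rot: [[0.932, -0.362, -0.0], [-0.362, -0.932, -0.0], [-0.0, 0.0, -1.0]]
force: [-1.2, -4.1, 1.1]
opening: 0.157
grasp_force: 30.0
```

```bash
python3 -m inch '[[0,0,-0.05,0,0.5],[0,0,-0.1,0,0.5],[0,0,-0.1,0,0.5],[0,0,-0.1,0,0.5]]'
```

```text
time_s: 10.23
position: [0.5811, 0.1785, 0.0594]
tcp_rot: [[0.932, -0.362, 0.0], [-0.362, -0.932, -0.0], [0.0, 0.0, -1.0]]
force: [-3.4, -4.8, 6.5]
opening: 0.156
grasp_force: 30.0
```

It is on the floor at the expected height with 6.5 N. I release and rise.

```bash
python3 -m inch '[[0,0,0.1,0,4],[0,0,0.1,0,4],[0,0,0.1,0,4],[0,0,0.1,0,4],[0,0,0.1,0,4],[0,0,0.1,0,4],[0,0,3,0,4],[0,0,7,0,4],[0,0,9,0,4],[0,0,9,0,4]]'; python3 -m inch '[[0,0,0,0,0],[-4,0,1,0,0],[-8,0,1,0,0],[-8,0,1,0,0],[-8,0,1,0,0],[-8,0,1,0,0]]'
python3 - <<'E'
from h import *
import pickle
c=cap('wrist'); pickle.dump(c,open('w4.pkl','wb'));s=readout.read_state(); print(s['position'],s['opening'])
cv2.imwrite('pics/w4.png',cv2.resize(c['image'][0:240,200:520],None,fx=2.5,fy=2.5,interpolation=2))
E
```

```text
time_s: 11.07
position: [0.585, 0.1794, 0.1538]
tcp_rot: [[0.932, -0.361, 0.011], [-0.362, -0.932, 0.002], [0.01, -0.005, -1.0]]
force: [0.3, 0.3, 0.1]
opening: 0.462
grasp_force: 0.0
time_s: 11.57
position: [0.5009, 0.1787, 0.1576]
tcp_rot: [[0.932, -0.361, -0.001], [-0.361, -0.932, -0.0], [-0.001, 0.001, -1.0]]
force: [0.5, 0.3, 0.8]
opening: 0.091
grasp_force: 0.0
[0.50211723 0.17870834 0.15792544] 0.05515651486556029
```

View pics/w4.png

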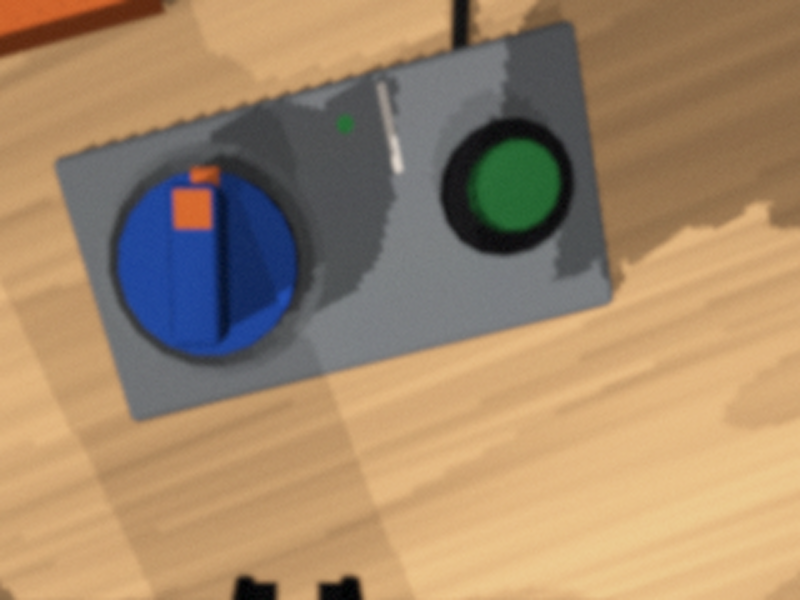

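The battery sits centred in the well and the button is at crop (515,185). I turn the tool across and go above the button at about (0.567, 0.075).

```bash
python3 -c "
from h import *
import pickle
c=pickle.load(open('w4.pkl','rb'));print(at(c,406,74,.032),at(c,200+207/2.5,264/2.5,.054))"
python3 -m inch '[[0,-2,0,7,0],[1,-4,0,14,0],[2,-6,0,21,0],[3,-8,0,28,0],[4,-10.4,0,35,0],[5,-10.4,0,42,0],[6.6,-10.4,0,49,0],[6.6,-10.4,0,56,0],[6.6,-10.4,0,63,0],[6.6,-10.4,0,70,0]]' | head -2
python3 -m inch '[[0,0,0,7,0],[0,0,-2,14,0],[0,0,-4,21,0],[0,0,-6,28,0],[0,0,-8,30,0],[0,0,-10,30,0],[0,0,-10.5,30,0],[0,0,-10.5,30,0],[0,0,-10.5,30,0]]'
```

```text
[0.56743905 0.07495429 0.032     ] [0.58026101 0.17880934 0.054     ]
time_s: 12.45
position: [0.5692, 0.074, 0.158]
time_s: 13.2
position: [0.5682, 0.0745, 0.0534]
tcp_rot: [[0.195, 0.981, 0.001], [0.981, -0.195, -0.0], [0.0, 0.001, -1.0]]
force: [0.1, -0.8, 0.4]
opening: 0.002
grasp_force: 0.0
```

```bash
python3 -m inch '[[0,0,-1,0,0],[0,0,-1.9,0,0],[0,0,-2.2,0,0],[0,0,-2.5,0,0],[0,0,-2.75,0,0],[0,0,-2.8,0,0],[0,0,-2.8,0,0],[0,0,-2.8,0,0]]'
```

```text
time_s: 13.87
position: [0.5674, 0.0746, 0.0264]
tcp_rot: [[0.194, 0.981, 0.001], [0.981, -0.194, -0.0], [-0.0, 0.001, -1.0]]
force: [-1.7, -1.3, 5.0]
opening: 0.004
grasp_force: 2.9
```

```bash
python3 -m inch '[[0,0,-0.1,0,0],[0,0,-0.15,0,0],[0,0,-0.15,0,0],[0,0,-0.15,0,0]]'; python3 -m inch '[[0,0,1,0,0],[0,0,4,0,0],[0,0,8,0,0],[0,0,12,0,0],[-3,0,12,0,0],[-6,0,12,0,0],[-6,0,12,0,0],[-6,0,12,0,0],[-6,0,12,0,0]]'
python3 - <<'E'
from h import *
c=cap('top')
cv2.imwrite('pics/end.png',cv2.resize(c['image'],None,fx=1.25,fy=1.25,interpolation=2))
E
```

```text
time_s: 14.2
position: [0.5674, 0.0746, 0.0262]
tcp_rot: [[0.194, 0.981, 0.001], [0.981, -0.194, -0.0], [-0.0, 0.001, -1.0]]
force: [-2.8, -0.5, 15.3]
opening: 0.009
grasp_force: 7.3
time_s: 14.95
position: [0.5079, 0.0746, 0.1444]
tcp_rot: [[0.194, 0.981, 0.002], [0.981, -0.194, -0.0], [0.0, 0.002, -1.0]]
force: [0.0, 0.5, -0.4]
opening: 0.006
grasp_force: 0.0
```

View pics/end.png

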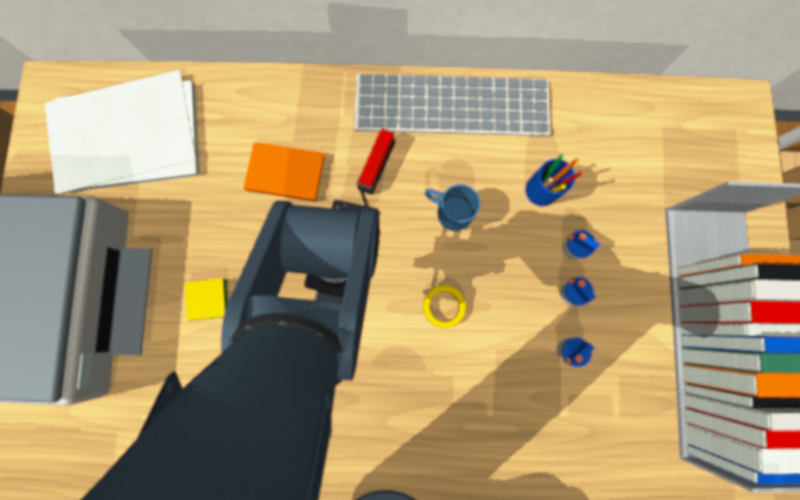

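The bottom stop was reached (15 N at 26 mm), the bystanders are where they were, and the arm is clear, although it hides the cradle in this view. Handing in.

```bash
python3 -c "
from rig import bot
print(bot.hand_in())"
```

```text
the job is handed in; nothing more can be done
None
```

The battery is fully home in the well, the green button was pressed to its stop and released, and the job is handed in with the arm clear; no verdict came back, and the arm hid the cradle in the final picture.

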